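# Fit the blue reference cartridge to the thermometer checking dock

### The arm

A 6-joint arm with a two-finger parallel gripper is mounted at the origin on the work surface; the furniture and walls round the work are solid. World frame = base frame: x ahead of the robot, y to its left, z up, the work surface at z = 0. Lengths are in mm, angles in rad, forces in N, time in s.
With the tool pointing down it reaches from about 350 to 775 mm from the base axis. Payload 7.3 kg.
Tool frame: the origin (TCP) lies at the very end of the fingers, on their centre line; the grasp point (between the pads) lies 19 mm behind it; z points along the fingers, y is the line along which they close (so a half turn about z gives the same grasp; the last joint's range is limited). The gripper opens to 92 mm and grips with 3 to 60 N. Pads are 19 mm wide; open, the fingers measure 130 mm over their backs; the gripper's body (75 mm by 190 mm) begins 47 mm behind the grasp point.
Start: joints at [1.052, 0.342, 1.524, -0, 1.275, -0.146], TCP at [191.205, 488.964, 226.741] pointing down, gripper open.
Joint ranges: [-2.53, 2.53], [-0.77, 2.02], [0.04, 2.7], [-1, 4.14], [0.28, 2.66], [-3.11, 3.11]. Speed limits (rad/s): [2.57, 2.57, 3.14, 3.14, 3.14, 3.14].

### API

Orientations are given as [roll, pitch, yaw] about the fixed x, y, z axes, in that order (R = Rz(yaw) Ry(pitch) Rx(roll)).
In Python, from plant import * gives the robot as it stands.
- The arm moves only by the tool arm_command, never from a script. Its arguments are lists of equal length, an entry for each row: "gripper": the finger opening in mm, from 0 to 91.8; "dp": the shift along the tool's x, y, z in units of 25 mm (1.0 is 25 mm), a list of three; "twist": the turn about the tool's z in units of 5 degrees (1.0 is 5 degrees). A call has exactly 5 rows; each row shifts and turns the commanded pose from where the row before left it, along the tool's axes as they then stand; what a row does not reach is not made up. A row lasts 1/8 s, in which the tool goes at most 62.5 mm and 10.7 degrees, less where a joint would pass 70% of its speed; a pose out of reach is approached as far as the arm can. A call is refused whole if a number of a shift passes 1 or a number of a turn 1, either way. A call with a gripper value outside its range is refused whole. The fingers move at their own pace and stop on an object; the grip force is fixed at half the most. Time passes only in rows, so rows that do not move let the fingers close, or fill a call up. It gives the time, the measured TCP pose, the force, the opening and the grip force at its end, in the units of the state.
- get_obs(): the state, without advancing time (a new reading comes with each control period).
- capture(name): name is "side" or "top"; returns the picture (400x640x3 uint8, red, green, blue); there is no depth.
- get_calibration(name): a dict with "mtx" (3x3 intrinsics, pixels), "position" and "attitude" of the camera in the world. Camera axes: x right, y down, z forward; pixel columns grow to the right and rows downward; lengths in mm; the calibration is good to about 2 mm. A picture is of the moment at which its call begins. get_calibration takes no time and is no camera call.
- close_job(): hands the job in; it is judged then, once.
The state is a dict: "time": time; "joint_positions": joint angles; "dq": joint speeds; "tau": joint torques, N m; "tool_pos": TCP position; "tcp_rot": TCP orientation; "contact_force": force on the tool from outside, world axes, zero at the start; "moment": the same for the moment, N m; "grip_width": finger opening in mm; "finger_force": force on a finger pad.
Only numpy, scipy, OpenCV 4.12 (cv2) and the standard library are available. Lean on these libraries where they do the work, as an engineer would, in place of code of your own. Each camera call takes 0.05 s, during which the arm holds its last target. There are 200 camera calls.

### The job

Make the thermometer checking dock ready: take the yellow dust cover off its slotted socket and set it down right way up on the table beside the dock, then gently lower the blue-banded cartridge into the socket, its round target facing the front of the dock (the side with the display), until all six blades are fully home. Then reach down through the round opening of the guard and turn the recessed red lock knob clockwise to its stop, so that its steel catch arm swings over the cartridge's foot. Leave the orange-banded cartridge and the loose things lying about where they are.

Things in the scene. Friction and masses are not known exactly. Their poses are not given: they have to be found in the camera images.
- dock: Checking dock, fixed; origin at the centre of its underside, x to its back, y to its left, z up. Grey base 140 x 240 x 20 mm (x, y, z). Left half: blue slotted block (socket). Right half: white guard housing, x -68 to 66 mm, y -118 to -12 mm, top at z = 87 mm, display on its front (-x) face, round opening in its top.
- socket (a point): Centre of the top of the blue block (34 x 104 mm in x, y), dock axes, 38 mm above the table, at dock x = 8, y = 58 mm. Six slots, 14.6 mm long in x, 18 mm deep, at y = -37.5, -22.5, -7.5, 7.5, 22.5, 37.5 mm; the first is 10.6 mm wide in y, the others 7.6. With the blue cartridge fully home, its origin and axes coincide with this point.
- guard_opening (a point): Centre of the round opening, 84 mm across, at the guard's top face (87 mm above the table; plate 5 mm thick); dock axes, dock x = 8, y = -65 mm, on the knob's axis. Inside, an empty well goes down to 20 mm above the table. Red dot at the rim: knob open; green dot: locked.
- lock_knob (a joint): Lock knob angle: 0 open, 1.396 rad locked at the stop, growing clockwise from above; starts between 0 and 0.35. No spring: friction 0.06 N m, light damping. Its catch arm, under the guard plate, reaches 70 mm from the axis, 48 to 54 mm above the table; locked it points along dock +y, 2 mm above the seated cartridge's foot; a cartridge not home blocks it.
- knob_grip (a point): Middle of the knob's red bar, on its vertical axis, 67 mm above the table. Bar 42 mm along the point's x (towards the catch arm; white line on that half), 12 mm wide along y, 54 to 80 mm above the table, its top 7 mm below the guard's top. At knob angle q the bar points at 2.967 - q rad, anticlockwise from above from the dock's x axis. Below it only a shaft 11 mm across and the arm, 12 mm wide.
- blue_cartridge: White box 36 x 96 x 44 mm (x, y, z), blue top edge and band, 0.17 to 0.34 kg; origin at the centre of its flat underside, z up. Round black target in a 29 mm steel ring on the -x face, carrying fin on top, six blades below, steel foot at the -y end. Starts upright on foam_block_1, underside 26 mm above the table, axes within 0.03 rad of the block's, blades free in its pocket.
- blue_fin (a point): Middle of the top edge of the blue cartridge's black carrying fin, 72 mm above its underside, cartridge axes. The fin is the grip: 14 mm thick along x, 56 mm long along y, 28 mm high with flat sides, standing on the 44 mm high box.
- blue_blades (a point): Middle of the row of blade tips, 14 mm below the blue cartridge's underside, cartridge axes. Six brass blades with rounded tips, 12 mm in x, at y = -37.5, -22.5, -7.5, 7.5, 22.5, 37.5 mm; the first is 8 mm wide in y, the others 5 mm: 1.3 mm of play all round in the slots, and only one way round fits.
- blue_foot (a point): Middle of the top of the blue cartridge's steel locking foot (24 mm wide, 8 mm high, flush with the underside, sticking out 16 mm from the -y end); at x = 0, y = -55, z = 8 mm of the cartridge. It goes towards the guard housing (dock -y).
- orange_cartridge: Cartridge of the same shape and size with an orange top edge and band and five blades at other spacings, which does not fit this dock. Upright on foam_block_2. Loose; leave alone.
- foam_block_1: Black foam parking block on a grey plate, fixed, 70 x 150 x 26 mm (x, y, z), origin at the centre of its underside; pocket 24 x 94 mm, 20 mm deep in its top. The blue cartridge stands on this one.
- foam_block_2: The same sort of fixed parking block, under the orange cartridge.
- dust_cover: Yellow dust cover, 42 x 112 mm (x, y), origin at the centre of its open lower rim, z up. Skirt 10 mm deep, closed top at z = 13 mm; upright grip fin 12 mm thick along x, 50 mm long along y, from z = 13 to 39 mm. 40 g. Starts over the blue block, dock axes, rim 28 mm above the table, 1.5 mm of play; lifts straight off.
- loose_carton: White carton standing on end near the back of the table, left of the dock, 94 x 54 x 179 mm (x, y, z); origin at the centre of its underside. Loose and easily knocked over; leave alone.
- loose_thermometer: White hand-held thermometer lying near the back of the table, 143 x 33 x 33 mm, long along its x; origin at the centre of its underside. Loose; leave alone.
- green_screwdriver: Slim green screwdriver lying on the table near the robot, 144 x 17 x 17 mm, long along its x. Loose; leave alone.
- stub_screwdriver: Thick green screwdriver lying on the table near the robot, 137 x 27 x 28 mm, long along its x. Loose; leave alone.
Not all that is in view belongs to the job. Leave any green look-alike of the blue_cartridge alone.

How it is judged:
By the outcome, as a careful person would: the job done as asked, in the order asked, and still so for the second after the job is handed in, with the robot touching nothing.
It also fails if it takes over 67 s, if anything falls off the work surface, if the arm or the gripper's body presses on something with over 40 N, if the wrist force passes 120 N, or if a joint passes its speed limit or range.

## Working session

There is one attempt and no reset: what is moved stays moved. The work goes in short steps, Python scripts to look and compute and a tool call to move; the robot and the scene stay as the last step left them, time stands still between calls to the robot, and variables do not carry over. Pictures are saved under pics/ and viewed, at most 10 in all, crops included, and the job is handed in when it is done.

Besides the shell and the picture viewer there is one more tool, called after ">>>" by a JSON object that holds its "fn" and its "kwargs", one argument or row to a line. arm_command: Moves the arm, as the interface text tells. Its arguments: {"type":"object","properties":{"gripper":{"type":"array"},"dp":{"type":"array"},"twist":{"type":"array"}},"required":["gripper","dp","twist"]}

```bash
mkdir -p pics; ls; python3 - <<'E'
from plant import *
import cv2
o=get_obs();print({k:o[k] for k in('time','tool_pos','tcp_rot','grip_width','contact_force')})
for n in('side','top'):
    print(n,get_calibration(n)); cv2.imwrite(f'pics/{n}0.png',cv2.cvtColor(capture(n),cv2.COLOR_RGB2BGR))
E
```

```text
pics
{'time': 0.0, 'tool_pos': array([190.99723802, 488.59375601, 226.0629331 ]), 'tcp_rot': array([-3.14009728e+00, -2.34212211e-04,  2.76879021e+00]), 'grip_width': 91.6687903092919, 'contact_force': array([-0.03364395, -0.17925492, -0.15683433])}
side {'mtx': array([[425.27574789,   0.        , 326.10687261],
       [  0.        , 425.27574789, 197.23804432],
       [  0.        ,   0.        ,   1.        ]]), 'position': array([ 401.62670101, -887.77405597,  940.78511146]), 'attitude': array([-2.33003496,  0.00412847,  0.02021631])}
top {'mtx': array([[476.69709922,   0.        , 323.48965225],
       [  0.        , 476.69709922, 204.50655136],
       [  0.        ,   0.        ,   1.        ]]), 'position': array([ 256.93335827,   19.26173806, 1359.43041234]), 'attitude': array([-3.04751630e+00, -1.88633710e-04, -1.54274789e+00])}
```

View pics/top0.png

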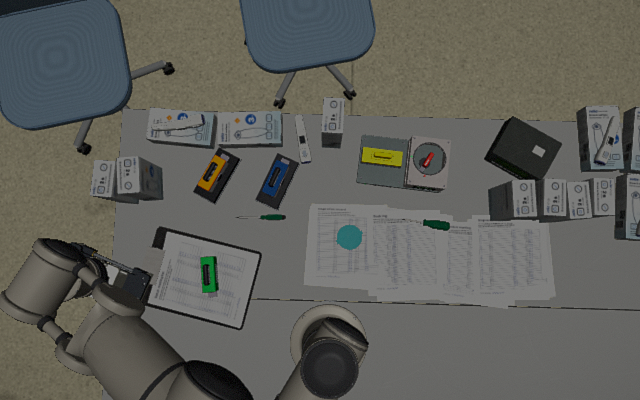

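View pics/side0.png

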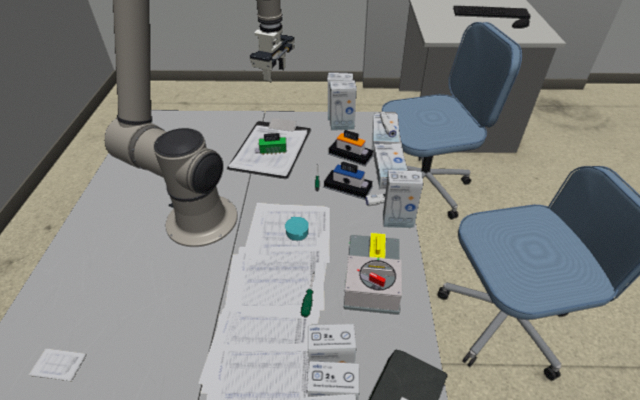

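```bash
cat > h.py <<'E'
import numpy as np, cv2
from scipy.spatial.transform import Rotation as R
from plant import *
def cal(n):
    c=get_calibration(n); return c['mtx'],R.from_euler('xyz',c['attitude']).as_matrix(),np.array(c['position'])
def onplane(n,uv,z):
    K,A,p=cal(n); uv=np.atleast_2d(np.asarray(uv,float))
    d=(A@np.linalg.inv(K)@np.c_[uv,np.ones(len(uv))].T).T
    return p+d*((z-p[2])/d[:,2])[:,None]
def proj(n,P):
    K,A,p=cal(n); q=K@A.T@(np.atleast_2d(P)-p).T; return (q[:2]/q[2]).T
def mask(im,lo,hi,box=None):
    m=cv2.inRange(cv2.cvtColor(im,cv2.COLOR_RGB2HSV),lo,hi)
    if box:
        k=np.zeros_like(m);x0,y0,x1,y1=box;k[y0:y1,x0:x1]=255;m&=k
    return m
def rect(m,n,z):
    """largest contour -> world min-area rect at plane z: centre, size, yaw of long side"""
    c=max(cv2.findContours(m,cv2.RETR_EXTERNAL,cv2.CHAIN_APPROX_NONE)[0],key=cv2.contourArea)[:,0]
    w=onplane(n,c,z)[:,:2]; r=cv2.minAreaRect(w.astype(np.float32)); b=cv2.boxPoints(r)
    e=[b[1]-b[0],b[2]-b[1]]; l=max(e,key=np.linalg.norm)
    return np.round(r[0],1),np.round(r[1],1),round(float(np.arctan2(l[1],l[0])%np.pi),3),c.mean(0).round(1)
E
python3 - <<'E'
from h import *
t=cv2.cvtColor(cv2.imread('pics/top0.png'),cv2.COLOR_BGR2RGB);s=cv2.cvtColor(cv2.imread('pics/side0.png'),cv2.COLOR_BGR2RGB)
Y=((22,120,80),(36,255,255));B=((100,110,50),(125,255,255));RD=((0,150,80),(8,255,255))
print('cover',rect(mask(t,*Y,(350,130,415,175)),'top',41))
print('blue',rect(mask(t,*B,(245,145,310,215)),'top',70))
print('knob',rect(mask(t,*RD,(405,140,450,180)),'top',80))
# white guard top
print('guard',rect(mask(t,(0,0,150),(180,50,255),(400,125,460,195)),'top',87))
a=cv2.resize(t[125:220,240:460],None,fx=3.6,fy=3.6,interpolation=cv2.INTER_CUBIC)
b=cv2.resize(s[120:320,310:420],None,fx=2,fy=2,interpolation=cv2.INTER_CUBIC)
b1=cv2.resize(s[155:205,310:410],None,fx=4,fy=2.5*2,interpolation=cv2.INTER_CUBIC)
b2=cv2.resize(s[225:315,335:415],None,fx=2.7,fy=2.7,interpolation=cv2.INTER_CUBIC)
o=np.zeros((600,800,3),np.uint8);o[:342,:792]=a;o[345:595,:400]=b1;o[345:345+b2.shape[0],420:420+b2.shape[1]]=b2
cv2.imwrite('pics/crop1.png',o[...,::-1])
E
```

```text
cover (array([ 522.1, -137.2]), array([112.3,  42.4]), 1.477, array([381.8, 156.2]))
blue (array([448.3, 157.6]), array([37. , 96.3]), 2.743, array([274.6, 177.9]))
knob (array([ 509.9, -259.2]), array([11.2, 40.9]), 2.603, array([427.9, 159.7]))Traceback (most recent call last):
  File "<stdin>", line 8, in <module>
  File "h.py", line 19, in rect
    c=max(cv2.findContours(m,cv2.RETR_EXTERNAL,cv2.CHAIN_APPROX_NONE)[0],key=cv2.contourArea)[:,0]
      ~~~^^^^^^^^^^^^^^^^^^^^^^^^^^^^^^^^^^^^^^^^^^^^^^^^^^^^^^^^^^^^^^^^^^^^^^^^^^^^^^^^^^^^
ValueError: max() iterable argument is empty
```

```bash
python3 - <<'E'
from h import *
t=cv2.cvtColor(cv2.imread('pics/top0.png'),cv2.COLOR_BGR2RGB);s=cv2.cvtColor(cv2.imread('pics/side0.png'),cv2.COLOR_BGR2RGB)
a=cv2.resize(t[125:220,240:460],None,fx=3.6,fy=3.6,interpolation=cv2.INTER_CUBIC)
b1=cv2.resize(s[155:205,310:410],None,fx=4,fy=5,interpolation=cv2.INTER_CUBIC)
b2=cv2.resize(s[225:315,335:415],None,fx=2.7,fy=2.7,interpolation=cv2.INTER_CUBIC)
o=np.zeros((600,800,3),np.uint8);o[:342,:792]=a;o[345:595,:400]=b1;o[345:345+b2.shape[0],420:420+b2.shape[1]]=b2
cv2.imwrite('pics/crop1.png',cv2.convertScaleAbs(o[...,::-1],alpha=1.4,beta=15))
E
```

```text
(no output)
```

View pics/crop1.png

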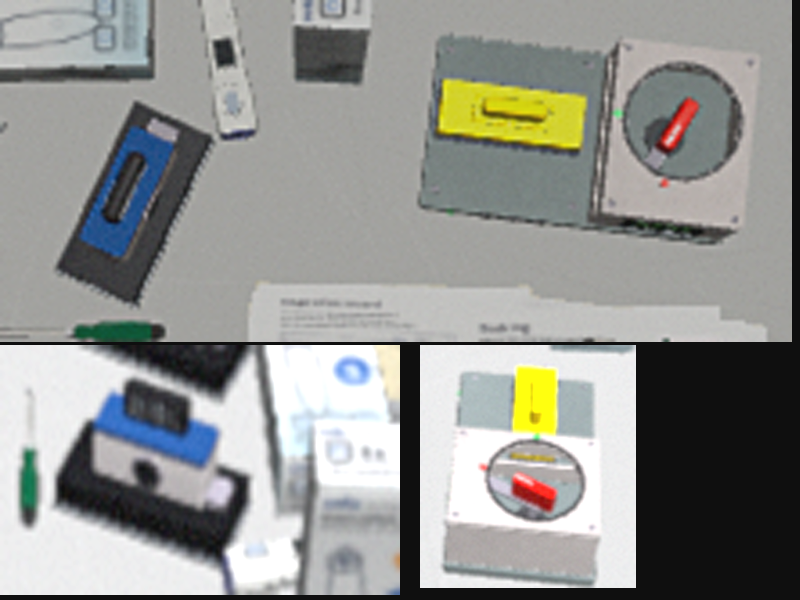

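Top view: the cover is at (382,156), the red knob at (428,159), with its arm to the lower left. There are three cartridges: blue (275,178), orange (216,174), green (208,273). The blue-banded one on a foam block fits. The enlarged side crop shows its target facing -y and its foot at the +x end. Measured sizes match (112x42, 37x96, 41x11), and the knob lies 123 mm from the cover along dock -y, as it should.

```bash
cat >> h.py <<'E'
def plan(x,y,z,yaw,n):
    """print n rows (dp in 25 mm, twist in 5 deg) from the measured pose to the target"""
    o=get_obs(); p=np.array(o['tool_pos']); q=o['tcp_rot'][2]
    dy=(yaw-q+np.pi)%(2*np.pi)-np.pi; tw=round(-np.degrees(dy)/5/n,2); d=(np.array([x,y,z])-p)/n/25
    print('now',p.round(1),round(q,3),'t',round(o['time'],2),'grip',round(o['grip_width'],1)); S=[]
    for i in range(n):
        a=q-np.radians(5*tw)*i
        S.append([round(float(v),2) for v in(d[0]*np.cos(a)+d[1]*np.sin(a),d[0]*np.sin(a)-d[1]*np.cos(a),-d[2])])
    for k in range(0,n,5): print(S[k:k+5])
    print('twist',tw)
E
python3 - <<'E'
from h import *
print('carton base front px->',onplane('top',[[322,147],[343,147]],0).round(0))
plan(522,-137,120,1.477,25)
E
```

```text
carton base front px-> [[552.  32.   0.]
 [554. -29.   0.]]
now [191.  488.6 226.1] 2.769 t 0.1 grip 91.8
[[-0.86, -0.74, 0.17], [-0.89, -0.69, 0.17], [-0.93, -0.65, 0.17], [-0.96, -0.6, 0.17], [-0.99, -0.55, 0.17]]
[[-1.02, -0.5, 0.17], [-1.04, -0.44, 0.17], [-1.06, -0.39, 0.17], [-1.08, -0.33, 0.17], [-1.1, -0.28, 0.17]]
[[-1.11, -0.22, 0.17], [-1.12, -0.16, 0.17], [-1.13, -0.11, 0.17], [-1.13, -0.05, 0.17], [-1.13, 0.01, 0.17]]
[[-1.13, 0.07, 0.17], [-1.13, 0.13, 0.17], [-1.12, 0.18, 0.17], [-1.11, 0.24, 0.17], [-1.09, 0.3, 0.17]]
[[-1.08, 0.35, 0.17], [-1.06, 0.41, 0.17], [-1.03, 0.46, 0.17], [-1.01, 0.52, 0.17], [-0.98, 0.57, 0.17]]
twist 0.59
```

>>> {"fn": "arm_command", "kwargs": {
  "gripper": [60, 60, 60, 60, 60],
  "dp": [
    [-0.86, -0.74, 0],
    [-0.89, -0.69, 0],
    [-0.93, -0.65, 0],
    [-0.96, -0.6, 0],
    [-0.99, -0.55, 0]
  ],
  "twist": [0.59, 0.59, 0.59, 0.59, 0.59]
}}

```text
time: 0.72
tool_pos: [257.4, 362.9, 226.4]
tcp_rot: [-3.141, -0.0, 2.51]
contact_force: [-0.1, -0.5, 0.2]
grip_width: 60.0
finger_force: 0.0
```

>>> {"fn": "arm_command", "kwargs": {
  "gripper": [50, 50, 50, 50, 50],
  "dp": [
    [-1, -0.5, 0],
    [-1, -0.44, 0],
    [-1, -0.39, 0],
    [-1, -0.33, 0],
    [-1, -0.28, 0]
  ],
  "twist": [0.59, 0.59, 0.59, 0.59, 0.59]
}}

```text
time: 1.35
tool_pos: [318.2, 243.1, 226.5]
tcp_rot: [-3.141, -0.0, 2.252]
contact_force: [1.4, 0.3, -0.4]
grip_width: 49.8
finger_force: 0.0
```

>>> {"fn": "arm_command", "kwargs": {
  "gripper": [50, 50, 50, 50, 50],
  "dp": [
    [-1, -0.22, 0],
    [-1, -0.16, 0],
    [-1, -0.11, 0],
    [-1, -0.05, 0],
    [-1, 0.01, 0]
  ],
  "twist": [0.59, 0.59, 0.59, 0.59, 0.59]
}}

```text
time: 1.98
tool_pos: [375.8, 131.1, 226.5]
tcp_rot: [-3.141, -0.0, 1.995]
contact_force: [0.3, -0.9, 0.4]
grip_width: 50.2
finger_force: 0.0
```

>>> {"fn": "arm_command", "kwargs": {
  "gripper": [50, 50, 50, 50, 50],
  "dp": [
    [-1, 0.07, 0],
    [-1, 0.13, 0],
    [-1, 0.18, 0],
    [-1, 0.24, 0],
    [-1, 0.3, 0]
  ],
  "twist": [0.59, 0.59, 0.59, 0.59, 0.59]
}}

```text
time: 2.6
tool_pos: [437.4, 19.5, 226.4]
tcp_rot: [-3.141, -0.0, 1.737]
contact_force: [-0.6, -0.2, -0.0]
grip_width: 50.0
finger_force: 0.0
```

```bash
python3 -c "
from h import *
plan(522,-137,120,1.477,10)"
```

```text
now [437.4  19.5 226.4] 1.737 t 2.6 grip 50.0
[[-0.67, 0.23, 0.43], [-0.67, 0.25, 0.43], [-0.66, 0.26, 0.43], [-0.65, 0.28, 0.43], [-0.65, 0.3, 0.43]]
[[-0.64, 0.32, 0.43], [-0.63, 0.33, 0.43], [-0.62, 0.35, 0.43], [-0.61, 0.37, 0.43], [-0.6, 0.38, 0.43]]
twist 0.3
```

>>> {"fn": "arm_command", "kwargs": {
  "gripper": [50, 50, 50, 50, 50],
  "dp": [
    [-0.67, 0.23, 0],
    [-0.67, 0.25, 0],
    [-0.66, 0.26, 0.2],
    [-0.65, 0.28, 0.4],
    [-0.65, 0.3, 0.4]
  ],
  "twist": [0.3, 0.3, 0.3, 0.3, 0.3]
}}

```text
time: 3.22
tool_pos: [479.9, -58.8, 200.7]
tcp_rot: [-3.141, -0.0, 1.607]
contact_force: [-0.7, 0.2, -0.5]
grip_width: 49.8
finger_force: 0.0
```

>>> {"fn": "arm_command", "kwargs": {
  "gripper": [50, 50, 50, 50, 50],
  "dp": [
    [-0.64, 0.32, 0.6],
    [-0.63, 0.33, 0.6],
    [-0.62, 0.35, 0.7],
    [-0.61, 0.37, 0.7],
    [-0.6, 0.38, 0.7]
  ],
  "twist": [0.3, 0.3, 0.3, 0.3, 0.3]
}}

```text
time: 3.85
tool_pos: [522.5, -137.2, 117.6]
tcp_rot: [-3.141, -0.0, 1.475]
contact_force: [0.7, 0.5, -0.1]
grip_width: 50.0
finger_force: 0.0
```

```bash
python3 -c "
from h import *
plan(522.1,-137.2,46,1.477,5)"
```

```text
now [ 522.5 -137.2  117.6] 1.475 t 3.85 grip 50.0
[[-0.0, -0.0, 0.57], [-0.0, -0.0, 0.57], [-0.0, -0.0, 0.57], [-0.0, -0.0, 0.57], [-0.0, -0.0, 0.57]]
twist -0.0
```

>>> {"fn": "arm_command", "kwargs": {
  "gripper": [50, 50, 50, 50, 50],
  "dp": [
    [0, 0, 0.57],
    [0, 0, 0.57],
    [0, 0, 0.57],
    [0, 0, 0.57],
    [0, 0, 0.57]
  ],
  "twist": [0, 0, 0, 0, 0]
}}

```text
time: 4.47
tool_pos: [522.3, -135.9, 47.2]
tcp_rot: [3.141, 0.0, 1.478]
contact_force: [1.0, -0.7, 0.1]
grip_width: 50.0
finger_force: 0.0
```

>>> {"fn": "arm_command", "kwargs": {
  "gripper": [30, 20, 8, 8, 8],
  "dp": [
    [0, 0, 0],
    [0, 0, 0],
    [0, 0, 0],
    [0, 0, 0],
    [0, 0, 0]
  ],
  "twist": [0, 0, 0, 0, 0]
}}

```text
time: 5.1
tool_pos: [522.5, -136.3, 48.4]
tcp_rot: [3.141, 0.0, 1.477]
contact_force: [-0.1, 0.3, 2.3]
grip_width: 11.6
finger_force: 30.0
```

```bash
python3 -c "
from h import *
o=get_obs();print({k:np.round(o[k],2) for k in('tool_pos','tcp_rot','contact_force','moment','grip_width','finger_force')})"
```

```text
{'tool_pos': array([ 522.51, -136.26,   48.36]), 'tcp_rot': array([3.14, 0.  , 1.48]), 'contact_force': array([-0.06,  0.31,  2.33]), 'moment': array([-0.1 ,  0.09,  0.  ]), 'grip_width': np.float64(11.61), 'finger_force': np.float64(30.0)}
```

>>> {"fn": "arm_command", "kwargs": {
  "gripper": [8, 8, 8, 8, 8],
  "dp": [
    [0, 0, -0.2],
    [0, 0, -0.4],
    [0, 0, -0.6],
    [0, 0, -0.6],
    [0, 0, -0.6]
  ],
  "twist": [0, 0, 0, 0, 0]
}}

```text
time: 5.72
tool_pos: [522.4, -136.2, 109.4]
tcp_rot: [3.141, 0.0, 1.477]
contact_force: [-0.2, 0.1, -0.7]
grip_width: 11.8
finger_force: 30.0
```

```bash
python3 -c "
from h import *
plan(443,5,75,1.477,10)
im=capture('side');cv2.imwrite('pics/s1.png',cv2.resize(im[130:330,280:430],None,fx=3,fy=3)[...,::-1])"
```

```text
now [ 522.4 -136.2  109.4] 1.477 t 5.72 grip 11.8
[[0.53, -0.37, 0.14], [0.53, -0.37, 0.14], [0.53, -0.37, 0.14], [0.53, -0.37, 0.14], [0.53, -0.37, 0.14]]
[[0.53, -0.37, 0.14], [0.53, -0.37, 0.14], [0.53, -0.37, 0.14], [0.53, -0.37, 0.14], [0.53, -0.37, 0.14]]
twist 0.0
```

View pics/s1.png

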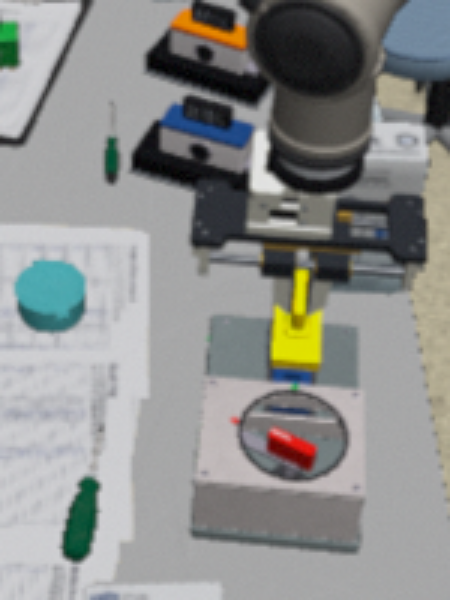

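Crop: the cover hangs level in the fingers at (300,340), clear of the blue block. I'll back away from the carton first (-x), then go left.

>>> {"fn": "arm_command", "kwargs": {
  "gripper": [8, 8, 8, 8, 8],
  "dp": [
    [0, -0.74, 0],
    [0, -0.74, 0],
    [0.2, -0.74, 0],
    [0.4, -0.74, 0],
    [0.7, -0.74, 0]
  ],
  "twist": [0, 0, 0, 0, 0]
}}

```text
time: 6.4
tool_pos: [432.7, -95.1, 108.3]
tcp_rot: [3.141, 0.0, 1.476]
contact_force: [-0.6, 0.1, -0.6]
grip_width: 12.0
finger_force: 30.0
```

>>> {"fn": "arm_command", "kwargs": {
  "gripper": [8, 8, 8, 8, 8],
  "dp": [
    [0.8, 0, 0],
    [0.8, 0, 0],
    [0.8, 0, 0.3],
    [0.8, 0, 0.5],
    [0.8, 0, 0.5]
  ],
  "twist": [0, 0, 0, 0, 0]
}}

```text
time: 7.02
tool_pos: [442.8, 5.0, 75.5]
tcp_rot: [3.141, -0.0, 1.477]
contact_force: [-0.0, 0.8, -0.6]
grip_width: 11.6
finger_force: 30.0
```

```bash
python3 -c "
from h import *
plan(443,5,25,1.477,5)"
```

```text
now [442.8   5.   75.5] 1.477 t 7.03 grip 11.6
[[0.0, 0.0, 0.4], [0.0, 0.0, 0.4], [0.0, 0.0, 0.4], [0.0, 0.0, 0.4], [0.0, 0.0, 0.4]]
twist 0.0
```

>>> {"fn": "arm_command", "kwargs": {
  "gripper": [8, 8, 8, 8, 8],
  "dp": [
    [0, 0, 0.4],
    [0, 0, 0.4],
    [0, 0, 0.4],
    [0, 0, 0.4],
    [0, 0, 0.3]
  ],
  "twist": [0, 0, 0, 0, 0]
}}

```text
time: 7.65
tool_pos: [442.4, 4.1, 27.3]
tcp_rot: [-3.141, -0.0, 1.477]
contact_force: [-0.5, -0.4, -0.4]
grip_width: 11.9
finger_force: 30.0
```

>>> {"fn": "arm_command", "kwargs": {
  "gripper": [8, 8, 8, 8, 8],
  "dp": [
    [0, 0, 0.1],
    [0, 0, 0.08],
    [0, 0, 0.04],
    [0, 0, 0.04],
    [0, 0, 0]
  ],
  "twist": [0, 0, 0, 0, 0]
}}

```text
time: 8.28
tool_pos: [442.6, 4.4, 21.5]
tcp_rot: [3.141, -0.0, 1.477]
contact_force: [0.6, -1.0, -0.4]
grip_width: 12.1
finger_force: 30.0
```

>>> {"fn": "arm_command", "kwargs": {
  "gripper": [8, 8, 8, 8, 8],
  "dp": [
    [0, 0, 0.04],
    [0, 0, 0.04],
    [0, 0, 0.02],
    [0, 0, 0.0],
    [0, 0, 0]
  ],
  "twist": [0, 0, 0, 0, 0]
}}

```text
time: 8.9
tool_pos: [442.6, 4.4, 20.3]
tcp_rot: [3.141, 0.0, 1.477]
contact_force: [-4.2, -0.1, 17.1]
grip_width: 11.8
finger_force: 30.0
```

```bash
python3 -c "
from h import *
plan(448.3,157.6,150,2.743,15)"
```

```text
now [442.6   4.4  20.3] 1.477 t 8.9 grip 11.8
[[0.41, -0.02, -0.35], [0.41, 0.01, -0.35], [0.41, 0.05, -0.35], [0.4, 0.08, -0.35], [0.39, 0.11, -0.35]]
[[0.38, 0.15, -0.35], [0.37, 0.18, -0.35], [0.35, 0.21, -0.35], [0.33, 0.24, -0.35], [0.31, 0.27, -0.35]]
[[0.29, 0.29, -0.35], [0.26, 0.31, -0.35], [0.23, 0.33, -0.35], [0.21, 0.35, -0.35], [0.17, 0.37, -0.35]]
twist -0.97
```

>>> {"fn": "arm_command", "kwargs": {
  "gripper": [8, 25, 45, 50, 50],
  "dp": [
    [0, 0, -0.03],
    [0, 0, 0],
    [0, 0, 0],
    [0, 0, 0],
    [0, 0, -0.5]
  ],
  "twist": [0, 0, 0, 0, 0]
}}

```text
time: 9.52
tool_pos: [441.8, 4.5, 31.9]
tcp_rot: [-3.139, -0.0, 1.477]
contact_force: [0.1, 0.1, -0.4]
grip_width: 46.7
finger_force: 0.0
```

>>> {"fn": "arm_command", "kwargs": {
  "gripper": [50, 50, 50, 50, 50],
  "dp": [
    [0, 0, -1],
    [0, 0, -1],
    [0, 0, -1],
    [0, 0, -1],
    [0, 0, -1]
  ],
  "twist": [0, 0, 0, -0.9, -0.9]
}}

```text
time: 10.15
tool_pos: [442.4, 4.4, 158.9]
tcp_rot: [3.141, 0.0, 1.637]
contact_force: [0.9, 0.2, -0.5]
grip_width: 50.2
finger_force: 0.0
```

```bash
python3 -c "
from h import *
plan(448.3,157.6,150,2.743,15)
t=capture('top')
print('cover on table',rect(mask(t,(22,120,80),(36,255,255)),'top',13))"
```

```text
now [442.4   4.4 158.9] 1.637 t 10.15 grip 50.2
[[0.41, 0.04, 0.02], [0.4, 0.07, 0.02], [0.4, 0.1, 0.02], [0.39, 0.13, 0.02], [0.38, 0.16, 0.02]]
[[0.36, 0.19, 0.02], [0.35, 0.21, 0.02], [0.33, 0.24, 0.02], [0.32, 0.26, 0.02], [0.3, 0.28, 0.02]]
[[0.27, 0.3, 0.02], [0.25, 0.32, 0.02], [0.23, 0.34, 0.02], [0.2, 0.36, 0.02], [0.17, 0.37, 0.02]]
twist -0.84
cover on table (array([464.2, 338.8]), array([20.6, 93.4]), 2.744, array([214.2, 173.1]))
```

>>> {"fn": "arm_command", "kwargs": {
  "gripper": [50, 50, 50, 50, 50],
  "dp": [
    [0.41, 0.04, 0],
    [0.4, 0.07, 0],
    [0.4, 0.1, 0],
    [0.39, 0.13, 0],
    [0.38, 0.16, 0]
  ],
  "twist": [-0.84, -0.84, -0.84, -0.84, -0.84]
}}

```text
time: 10.82
tool_pos: [444.3, 56.1, 157.5]
tcp_rot: [3.141, 0.0, 2.002]
contact_force: [0.5, -0.7, 0.1]
grip_width: 50.3
finger_force: 0.0
```

>>> {"fn": "arm_command", "kwargs": {
  "gripper": [50, 50, 50, 50, 50],
  "dp": [
    [0.36, 0.19, 0],
    [0.35, 0.21, 0],
    [0.33, 0.24, 0],
    [0.32, 0.26, 0],
    [0.3, 0.28, 0]
  ],
  "twist": [-0.84, -0.84, -0.84, -0.84, -0.84]
}}

```text
time: 11.45
tool_pos: [446.4, 107.1, 157.5]
tcp_rot: [3.141, 0.0, 2.369]
contact_force: [0.5, 0.3, -0.5]
grip_width: 49.9
finger_force: 0.0
```

>>> {"fn": "arm_command", "kwargs": {
  "gripper": [50, 50, 50, 50, 50],
  "dp": [
    [0.27, 0.3, 0],
    [0.25, 0.32, 0],
    [0.23, 0.34, 0.2],
    [0.2, 0.36, 0.3],
    [0.17, 0.37, 0.3]
  ],
  "twist": [-0.84, -0.84, -0.84, -0.84, -0.84]
}}

```text
time: 12.08
tool_pos: [448.6, 158.1, 137.4]
tcp_rot: [3.141, 0.0, 2.736]
contact_force: [0.2, 0.4, 0.3]
grip_width: 50.1
finger_force: 0.0
```

```bash
python3 -c "
from h import *
plan(448.3,157.6,75,2.743,5)
t=capture('top')
print('cover on table',rect(mask(t,(26,120,80),(36,255,255),(320,120,480,260)),'top',13))"
```

```text
now [448.6 158.1 137.4] 2.736 t 12.07 grip 50.1
[[0.0, -0.0, 0.5], [0.0, -0.0, 0.5], [0.0, -0.0, 0.5], [0.0, -0.0, 0.5], [0.0, -0.0, 0.5]]
twist -0.02
cover on table (array([440.9,  -7.8]), array([89.5, 41.7]), 1.474, array([335. , 184.8]))
```

>>> {"fn": "arm_command", "kwargs": {
  "gripper": [50, 50, 50, 50, 50],
  "dp": [
    [0, 0, 0.5],
    [0, 0, 0.5],
    [0, 0, 0.5],
    [0, 0, 0.5],
    [0, 0, 0.46]
  ],
  "twist": [-0.1, 0, 0, 0, 0]
}}

```text
time: 12.75
tool_pos: [448.6, 157.6, 74.8]
tcp_rot: [-3.141, -0.0, 2.742]
contact_force: [0.6, 0.4, 0.4]
grip_width: 49.8
finger_force: 0.0
```

>>> {"fn": "arm_command", "kwargs": {
  "gripper": [30, 20, 10, 10, 10],
  "dp": [
    [0, 0, 0],
    [0, 0, 0],
    [0, 0, 0],
    [0, 0, 0],
    [0, 0, 0]
  ],
  "twist": [0, 0, 0, 0, 0]
}}

```text
time: 13.38
tool_pos: [448.8, 157.8, 76.0]
tcp_rot: [3.141, 0.0, 2.743]
contact_force: [0.0, 1.0, 0.3]
grip_width: 13.8
finger_force: 30.0
```

>>> {"fn": "arm_command", "kwargs": {
  "gripper": [10, 10, 10, 10, 10],
  "dp": [
    [0, 0, -0.2],
    [0, 0, -0.4],
    [0, 0, -0.6],
    [0, 0, -0.9],
    [0, 0, -0.9]
  ],
  "twist": [0, 0, 0, 0, 0]
}}

```text
time: 14.0
tool_pos: [448.5, 157.7, 151.9]
tcp_rot: [3.141, 0.0, 2.743]
contact_force: [0.8, -0.3, -2.1]
grip_width: 13.9
finger_force: 30.0
```

```bash
python3 -c "
from h import *
o=get_obs();print({k:np.round(o[k],2) for k in('tool_pos','tcp_rot','contact_force','moment','grip_width','finger_force')})
im=capture('side');cv2.imwrite('pics/s2.png',cv2.resize(im[110:270,270:430],None,fx=3.5,fy=3.5,interpolation=2)[...,::-1])
plan(448,10,165,1.477,15)"
```

```text
{'tool_pos': array([448.54, 157.71, 151.94]), 'tcp_rot': array([3.14, 0.  , 2.74]), 'contact_force': array([ 0.77, -0.34, -2.15]), 'moment': array([-0.03,  0.01, -0.01]), 'grip_width': np.float64(13.89), 'finger_force': np.float64(29.96)}
now [450.1 158.  154.7] 2.743 t 14.05 grip 13.9
[[-0.15, -0.37, -0.03], [-0.18, -0.35, -0.03], [-0.21, -0.34, -0.03], [-0.24, -0.32, -0.03], [-0.26, -0.3, -0.03]]
[[-0.29, -0.27, -0.03], [-0.31, -0.25, -0.03], [-0.33, -0.22, -0.03], [-0.34, -0.19, -0.03], [-0.36, -0.16, -0.03]]
[[-0.37, -0.13, -0.03], [-0.38, -0.1, -0.03], [-0.39, -0.07, -0.03], [-0.39, -0.03, -0.03], [-0.39, -0.0, -0.03]]
twist 0.97
```

View pics/s2.png

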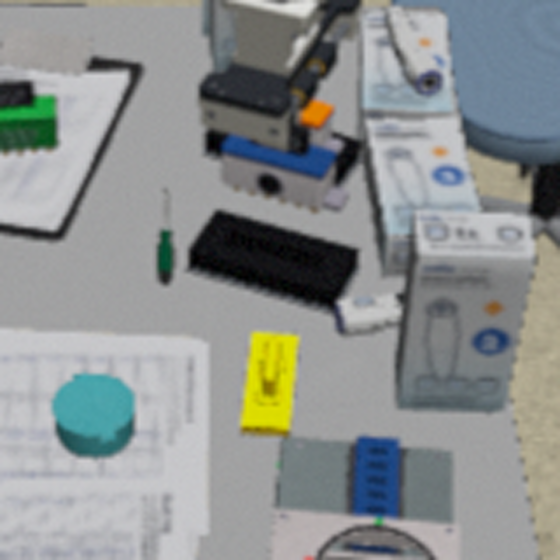

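Crop: the cartridge hangs level, target (270,183) towards the side camera, foot at the right (335,197). The cover stands upright on the table at (270,385), and the socket is uncovered at (376,475). I'll take one clean measurement of the bare socket now.

```bash
python3 -c "
from h import *
t=capture('top');m=mask(t,(100,110,30),(125,255,255),(345,130,415,180))
print('socket',rect(m,'top',38))
s=capture('side');print(rect(mask(s,(100,110,30),(125,255,255),(360,225,400,265)),'side',38))
print('cover',rect(mask(t,(26,120,80),(36,255,255),(310,120,480,260)),'top',13))
cv2.imwrite('pics/t2.png',cv2.resize(t[125:225,240:460],None,fx=3.6,fy=3.6,interpolation=2)[...,::-1])"
```

```text
socket (array([ 521.1, -136.8]), array([105.1,  36.8]), 1.473, array([381.5, 156.6]))
(array([ 522.5, -127.8]), array([79.8, 33.1]), 1.494, array([377.1, 245.9]))
cover (array([442.2,   3.3]), array([111.8,  42. ]), 1.474, array([330.7, 184.5]))
```

>>> {"fn": "arm_command", "kwargs": {
  "gripper": [10, 10, 10, 10, 10],
  "dp": [
    [-0.15, -0.37, 0],
    [-0.18, -0.35, 0],
    [-0.21, -0.34, 0],
    [-0.24, -0.32, 0],
    [-0.26, -0.3, 0]
  ],
  "twist": [0.97, 0.97, 0.97, 0.97, 0.97]
}}

```text
time: 14.78
tool_pos: [447.2, 107.6, 149.7]
tcp_rot: [-3.14, -0.001, 2.317]
contact_force: [0.1, 0.4, -2.6]
grip_width: 13.5
finger_force: 30.0
```

>>> {"fn": "arm_command", "kwargs": {
  "gripper": [10, 10, 10, 10, 10],
  "dp": [
    [-0.29, -0.27, 0],
    [-0.31, -0.25, 0],
    [-0.33, -0.22, 0],
    [-0.34, -0.19, 0],
    [-0.36, -0.16, 0]
  ],
  "twist": [0.97, 0.97, 0.97, 0.97, 0.97]
}}

```text
time: 15.4
tool_pos: [446.7, 58.3, 149.7]
tcp_rot: [-3.14, -0.001, 1.893]
contact_force: [-1.1, 0.1, -2.7]
grip_width: 13.8
finger_force: 30.0
```

>>> {"fn": "arm_command", "kwargs": {
  "gripper": [10, 10, 10, 10, 10],
  "dp": [
    [-0.37, -0.13, 0],
    [-0.38, -0.1, 0],
    [-0.39, -0.07, 0],
    [-0.39, -0.03, 0],
    [-0.39, 0, 0]
  ],
  "twist": [0.97, 0.97, 0.97, 0.97, 0.97]
}}

```text
time: 16.02
tool_pos: [446.1, 9.4, 149.7]
tcp_rot: [-3.14, -0.0, 1.47]
contact_force: [1.0, -0.8, -2.9]
grip_width: 13.5
finger_force: 30.0
```

```bash
python3 -c "
from h import *
plan(522,-137,150,1.477,10)"
```

```text
now [446.1   9.4 149.7] 1.47 t 16.02 grip 13.5
[[-0.55, 0.36, -0.0], [-0.55, 0.36, -0.0], [-0.55, 0.36, -0.0], [-0.55, 0.36, -0.0], [-0.55, 0.36, -0.0]]
[[-0.55, 0.36, -0.0], [-0.55, 0.36, -0.0], [-0.55, 0.36, -0.0], [-0.55, 0.36, -0.0], [-0.55, 0.36, -0.0]]
twist -0.01
```

>>> {"fn": "arm_command", "kwargs": {
  "gripper": [10, 10, 10, 10, 10],
  "dp": [
    [-0.55, 0.36, 0],
    [-0.55, 0.36, 0],
    [-0.55, 0.36, 0],
    [-0.55, 0.36, 0],
    [-0.55, 0.36, 0]
  ],
  "twist": [-0.08, 0, 0, 0, 0]
}}

```text
time: 16.65
tool_pos: [485.8, -64.1, 150.6]
tcp_rot: [-3.142, -0.0, 1.48]
contact_force: [0.7, 0.1, -1.5]
grip_width: 13.5
finger_force: 30.0
```

>>> {"fn": "arm_command", "kwargs": {
  "gripper": [10, 10, 10, 10, 10],
  "dp": [
    [-0.55, 0.36, 0],
    [-0.55, 0.36, 0],
    [-0.55, 0.36, 0],
    [-0.55, 0.36, 0],
    [-0.55, 0.36, 0]
  ],
  "twist": [0, 0, 0, 0, 0]
}}

```text
time: 17.27
tool_pos: [524.3, -136.5, 150.7]
tcp_rot: [-3.142, -0.0, 1.48]
contact_force: [-0.2, 0.6, -2.7]
grip_width: 14.3
finger_force: 30.0
```

>>> {"fn": "arm_command", "kwargs": {
  "gripper": [10, 10, 10, 10, 10],
  "dp": [
    [0, 0, 0.4],
    [0, 0, 0.4],
    [0, 0, 0.4],
    [0, 0, 0.3],
    [0, 0, 0]
  ],
  "twist": [0, 0, 0, 0, 0]
}}

```text
time: 17.9
tool_pos: [523.4, -135.2, 112.5]
tcp_rot: [-3.14, -0.001, 1.48]
contact_force: [0.2, -0.0, -1.8]
grip_width: 13.4
finger_force: 30.0
```

```bash
python3 -c "
from h import *
plan(522.2,-137,106,1.475,5)"
```

```text
now [ 523.4 -135.2  112.5] 1.48 t 17.9 grip 13.4
[[-0.02, -0.01, 0.05], [-0.02, -0.01, 0.05], [-0.02, -0.01, 0.05], [-0.02, -0.01, 0.05], [-0.02, -0.01, 0.05]]
twist 0.01
```

>>> {"fn": "arm_command", "kwargs": {
  "gripper": [10, 10, 10, 10, 10],
  "dp": [
    [-0.06, -0.04, 0],
    [0, 0, 0.15],
    [0, 0, 0.1],
    [0, 0, 0],
    [0, 0, 0]
  ],
  "twist": [0.04, 0, 0, 0, 0]
}}

```text
time: 18.52
tool_pos: [522.8, -137.0, 107.0]
tcp_rot: [3.141, -0.0, 1.476]
contact_force: [-0.5, -0.5, -2.6]
grip_width: 13.8
finger_force: 30.0
```

```bash
python3 -c "
from h import *
plan(522.2,-137,106,1.475,5)
for i in range(2):
    im=capture('side'); o=get_obs();print(o['tool_pos'].round(2),o['tcp_rot'].round(4))
cv2.imwrite('pics/s3.png',cv2.resize(im[180:320,320:430],None,fx=4.2,fy=4.2,interpolation=2)[...,::-1])"
```

```text
now [ 522.8 -137.   107. ] 1.476 t 18.52 grip 13.8
[[-0.0, -0.0, 0.01], [-0.0, -0.0, 0.01], [-0.0, -0.0, 0.01], [-0.0, -0.0, 0.01], [-0.0, -0.0, 0.01]]
twist 0.0
[ 522.78 -136.99  107.03] [ 3.1414 -0.      1.4763]
[ 522.79 -136.98  107.06] [ 3.1414 -0.      1.4764]
```

View pics/s3.png

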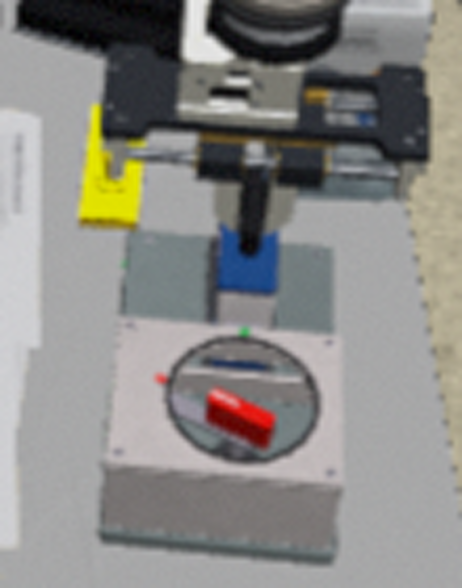

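Crop: the cartridge (248,270) is square above the socket, with its foot end towards the guard. Now I lower it gently, watching the force.

>>> {"fn": "arm_command", "kwargs": {
  "gripper": [10, 10, 10, 10, 10],
  "dp": [
    [0, -0.02, 0.08],
    [0, 0, 0.08],
    [0, 0, 0.06],
    [0, 0, 0.06],
    [0, 0, 0]
  ],
  "twist": [0, 0, 0, 0, 0]
}}

```text
time: 19.25
tool_pos: [522.1, -136.9, 99.8]
tcp_rot: [-3.141, -0.0, 1.476]
contact_force: [0.9, -0.8, -2.6]
grip_width: 13.4
finger_force: 30.0
```

```bash
python3 -c "
from h import *
o=get_obs();print({k:np.round(o[k],2) for k in('tool_pos','contact_force','moment')})"
```

```text
{'tool_pos': array([ 522.14, -136.86,   99.82]), 'contact_force': array([ 0.9 , -0.78, -2.55]), 'moment': array([-0.07,  0.09,  0.03])}
```

>>> {"fn": "arm_command", "kwargs": {
  "gripper": [10, 10, 10, 10, 10],
  "dp": [
    [0, 0, 0.06],
    [0, 0, 0.06],
    [0, 0, 0.06],
    [0, 0, 0.06],
    [0, 0, 0]
  ],
  "twist": [0, 0, 0, 0, 0]
}}

```text
time: 19.88
tool_pos: [522.1, -136.9, 93.8]
tcp_rot: [-3.141, -0.0, 1.476]
contact_force: [-1.0, 0.9, -2.0]
grip_width: 13.8
finger_force: 30.0
```

>>> {"fn": "arm_command", "kwargs": {
  "gripper": [10, 10, 10, 10, 10],
  "dp": [
    [0, 0, 0.06],
    [0, 0, 0.06],
    [0, 0, 0.04],
    [0, 0, 0.0],
    [0, 0, 0]
  ],
  "twist": [0, 0, 0, 0, 0]
}}

```text
time: 20.5
tool_pos: [522.2, -136.9, 90.0]
tcp_rot: [3.142, -0.0, 1.476]
contact_force: [-0.1, -0.0, -2.3]
grip_width: 13.8
finger_force: 30.0
```

```bash
python3 -c "
from h import *
o=get_obs();print({k:np.round(o[k],2) for k in('tool_pos','contact_force','moment')})"
```

```text
{'tool_pos': array([ 522.23, -136.92,   89.98]), 'contact_force': array([-0.13, -0.01, -2.26]), 'moment': array([-0.14,  0.07, -0.01])}
```

>>> {"fn": "arm_command", "kwargs": {
  "gripper": [10, 10, 10, 10, 10],
  "dp": [
    [0, 0, 0.04],
    [0, 0, 0.02],
    [0, 0, 0.02],
    [0, 0, 0.01],
    [0, 0, 0]
  ],
  "twist": [0, 0, 0, 0, 0]
}}

```text
time: 21.12
tool_pos: [522.3, -136.9, 87.9]
tcp_rot: [3.141, -0.0, 1.476]
contact_force: [-1.1, 0.4, 1.1]
grip_width: 13.8
finger_force: 30.0
```

>>> {"fn": "arm_command", "kwargs": {
  "gripper": [10, 10, 10, 10, 10],
  "dp": [
    [0, 0, 0.01],
    [0, 0, 0.01],
    [0, 0, 0],
    [0, 0, 0],
    [0, 0, 0]
  ],
  "twist": [0, 0, 0, 0, 0]
}}

```text
time: 21.75
tool_pos: [522.4, -136.9, 87.9]
tcp_rot: [3.141, 0.0, 1.476]
contact_force: [-1.6, 2.0, 7.0]
grip_width: 13.8
finger_force: 30.0
```

>>> {"fn": "arm_command", "kwargs": {
  "gripper": [20, 35, 40, 40, 40],
  "dp": [
    [0, 0, 0],
    [0, 0, 0],
    [0, 0, 0],
    [0, 0, -0.3],
    [0, 0, -1]
  ],
  "twist": [0, 0, 0, 0, 0]
}}

```text
time: 22.38
tool_pos: [521.4, -136.6, 119.3]
tcp_rot: [-3.139, -0.001, 1.476]
contact_force: [0.3, -0.6, -0.5]
grip_width: 40.0
finger_force: 0.0
```

>>> {"fn": "arm_command", "kwargs": {
  "gripper": [40, 40, 40, 40, 40],
  "dp": [
    [0, 0, -1],
    [-0.3, 0, -0.5],
    [-0.5, 0, 0],
    [-0.7, 0, 0],
    [-0.7, 0, 0]
  ],
  "twist": [0, 0, 0, 0, 0]
}}

```text
time: 23.0
tool_pos: [516.4, -193.0, 156.2]
tcp_rot: [-3.14, -0.001, 1.476]
contact_force: [-0.6, 0.4, -0.1]
grip_width: 39.6
finger_force: 0.0
```

```bash
python3 -c "
from h import *
t=capture('top')
print('cart',rect(mask(t,(100,110,50),(125,255,255),(345,120,415,190)),'top',82))
s=capture('side');cv2.imwrite('pics/s4.png',cv2.resize(s[180:320,320:430],None,fx=4.2,fy=4.2,interpolation=2)[...,::-1])
plan(510.3,-259.4,130,2.603,15)"
```

```text
cart (array([ 521.9, -109.6]), array([38.6, 57.5]), 1.599, array([371.4, 152.2]))
now [ 516.5 -193.9  156.4] 1.474 t 23.1 grip 40.1
[[-0.18, 0.0, 0.07], [-0.17, -0.01, 0.07], [-0.17, -0.03, 0.07], [-0.17, -0.04, 0.07], [-0.17, -0.05, 0.07]]
[[-0.16, -0.06, 0.07], [-0.16, -0.08, 0.07], [-0.15, -0.09, 0.07], [-0.14, -0.1, 0.07], [-0.14, -0.11, 0.07]]
[[-0.13, -0.12, 0.07], [-0.12, -0.13, 0.07], [-0.11, -0.14, 0.07], [-0.1, -0.14, 0.07], [-0.09, -0.15, 0.07]]
twist -0.86
```

View pics/s4.png

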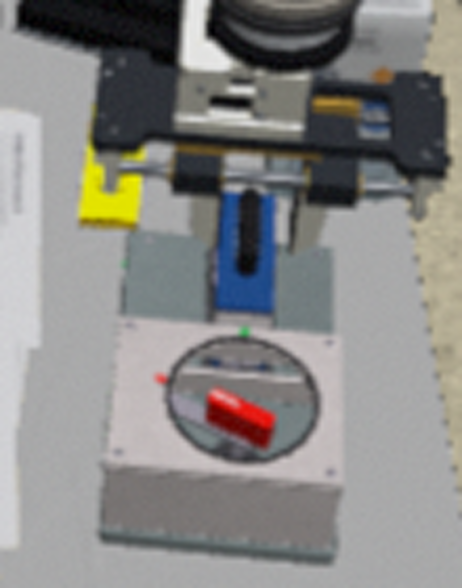

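Crop: the cartridge stands square in the socket at (245,250), released and down against the guard. Next is the knob.

>>> {"fn": "arm_command", "kwargs": {
  "gripper": [30, 30, 30, 30, 30],
  "dp": [
    [-0.18, 0, 0],
    [-0.17, -0.01, 0],
    [-0.17, -0.03, 0],
    [-0.17, -0.04, 0],
    [-0.17, -0.05, 0]
  ],
  "twist": [-0.86, -0.86, -0.86, -0.86, -0.86]
}}

```text
time: 23.72
tool_pos: [514.8, -213.4, 156.7]
tcp_rot: [-3.141, -0.001, 1.854]
contact_force: [-0.1, 0.2, -0.4]
grip_width: 29.9
finger_force: 0.0
```

>>> {"fn": "arm_command", "kwargs": {
  "gripper": [30, 30, 30, 30, 30],
  "dp": [
    [-0.16, -0.06, 0.1],
    [-0.16, -0.08, 0.1],
    [-0.15, -0.09, 0.1],
    [-0.14, -0.1, 0.1],
    [-0.14, -0.11, 0.1]
  ],
  "twist": [-0.86, -0.86, -0.86, -0.86, -0.86]
}}

```text
time: 24.35
tool_pos: [512.6, -235.2, 144.2]
tcp_rot: [-3.142, -0.001, 2.229]
contact_force: [-0.5, 0.3, -0.2]
grip_width: 30.2
finger_force: 0.0
```

>>> {"fn": "arm_command", "kwargs": {
  "gripper": [30, 30, 30, 30, 30],
  "dp": [
    [-0.13, -0.12, 0.1],
    [-0.12, -0.13, 0.1],
    [-0.11, -0.14, 0.1],
    [-0.1, -0.14, 0.1],
    [-0.09, -0.15, 0.1]
  ],
  "twist": [-0.86, -0.86, -0.86, -0.86, -0.86]
}}

```text
time: 24.98
tool_pos: [510.7, -257.1, 131.7]
tcp_rot: [3.141, -0.001, 2.604]
contact_force: [0.5, -0.1, -0.2]
grip_width: 30.2
finger_force: 0.0
```

>>> {"fn": "arm_command", "kwargs": {
  "gripper": [30, 30, 30, 30, 30],
  "dp": [
    [0, 0, 0.3],
    [0, 0, 0.3],
    [0, 0, 0],
    [0, 0, 0],
    [0, 0, 0]
  ],
  "twist": [0, 0, 0, 0, 0]
}}

```text
time: 25.6
tool_pos: [511.1, -257.1, 117.5]
tcp_rot: [3.142, 0.001, 2.602]
contact_force: [0.2, 0.1, 0.1]
grip_width: 30.1
finger_force: 0.0
```

```bash
python3 -c "
from h import *
plan(510.3,-259.4,60,2.603,5)"
```

```text
now [ 511.1 -257.1  117.5] 2.602 t 25.6 grip 30.1
[[-0.0, -0.02, 0.46], [-0.0, -0.02, 0.46], [-0.0, -0.02, 0.46], [-0.0, -0.02, 0.46], [-0.0, -0.02, 0.46]]
twist -0.0
```

>>> {"fn": "arm_command", "kwargs": {
  "gripper": [30, 30, 30, 30, 30],
  "dp": [
    [-0.02, -0.09, 0.3],
    [0, 0, 0.5],
    [0, 0, 0.5],
    [0, 0, 0.5],
    [0, 0, 0.5]
  ],
  "twist": [0, 0, 0, 0, 0]
}}

```text
time: 26.22
tool_pos: [510.1, -259.2, 58.6]
tcp_rot: [3.141, -0.0, 2.602]
contact_force: [0.3, 0.3, 0.0]
grip_width: 29.8
finger_force: 0.0
```

>>> {"fn": "arm_command", "kwargs": {
  "gripper": [24, 18, 12, 10, 10],
  "dp": [
    [0, 0, 0],
    [0, 0, 0],
    [0, 0, 0],
    [0, 0, 0],
    [0, 0, 0]
  ],
  "twist": [0, 0, 0, 0, 0]
}}

```text
time: 26.85
tool_pos: [511.1, -258.6, 60.2]
tcp_rot: [3.14, 0.001, 2.602]
contact_force: [2.6, 4.6, -0.1]
grip_width: 12.0
finger_force: 30.0
```

```bash
python3 -c "
from h import *
o=get_obs();print({k:np.round(o[k],2) for k in('tool_pos','tcp_rot','contact_force','moment','grip_width')})"
```

```text
{'tool_pos': array([ 511.08, -258.57,   60.24]), 'tcp_rot': array([3.14, 0.  , 2.6 ]), 'contact_force': array([ 2.64,  4.6 , -0.08]), 'moment': array([ 0.7 , -0.55,  0.06]), 'grip_width': np.float64(11.97)}
```

>>> {"fn": "arm_command", "kwargs": {
  "gripper": [10, 10, 10, 10, 10],
  "dp": [
    [0, 0.02, 0],
    [0, 0, 0],
    [0, 0, 0],
    [0, 0, 0],
    [0, 0, 0]
  ],
  "twist": [0.5, 0.8, 0.8, 0.8, 0.8]
}}

```text
time: 27.48
tool_pos: [511.1, -258.5, 60.2]
tcp_rot: [3.14, 0.001, 2.277]
contact_force: [2.6, 2.2, -0.4]
grip_width: 11.5
finger_force: 30.0
```

>>> {"fn": "arm_command", "kwargs": {
  "gripper": [10, 10, 10, 10, 10],
  "dp": [
    [0, 0, 0],
    [0, 0, 0],
    [0, 0, 0],
    [0, 0, 0],
    [0, 0, 0]
  ],
  "twist": [0.8, 0.8, 0.8, 0.8, 0.8]
}}

```text
time: 28.1
tool_pos: [511.2, -258.5, 60.2]
tcp_rot: [3.14, 0.001, 1.928]
contact_force: [2.7, 3.1, 0.3]
grip_width: 11.7
finger_force: 30.0
```

```bash
python3 -c "
from h import *
o=get_obs();print({k:np.round(o[k],2) for k in('tool_pos','tcp_rot','contact_force','moment','grip_width')})"
```

```text
{'tool_pos': array([ 511.16, -258.53,   60.25]), 'tcp_rot': array([3.14, 0.  , 1.93]), 'contact_force': array([2.75, 3.1 , 0.32]), 'moment': array([ 0.36, -0.35,  0.09]), 'grip_width': np.float64(11.71)}
```

>>> {"fn": "arm_command", "kwargs": {
  "gripper": [10, 10, 10, 10, 10],
  "dp": [
    [0, 0, 0],
    [0, 0, 0],
    [0, 0, 0],
    [0, 0, 0],
    [0, 0, 0]
  ],
  "twist": [1, 1, 1, 1, 0.8]
}}

```text
time: 28.72
tool_pos: [511.2, -258.5, 60.2]
tcp_rot: [3.14, -0.0, 1.509]
contact_force: [1.9, 2.1, 0.2]
grip_width: 11.9
finger_force: 30.0
```

>>> {"fn": "arm_command", "kwargs": {
  "gripper": [10, 10, 10, 10, 10],
  "dp": [
    [0, 0, 0],
    [0, 0, 0],
    [0, 0, 0],
    [0, 0, 0],
    [0, 0, 0]
  ],
  "twist": [0.2, 0.2, 0.1, 0, 0]
}}

```text
time: 29.35
tool_pos: [511.2, -258.5, 60.2]
tcp_rot: [3.14, -0.0, 1.469]
contact_force: [3.6, 3.8, 2.0]
grip_width: 11.8
finger_force: 30.0
```

```bash
python3 -c "
from h import *
o=get_obs();print({k:np.round(o[k],3) for k in('tool_pos','tcp_rot','contact_force','moment','grip_width')})"
```

```text
{'tool_pos': array([ 511.169, -258.546,   60.205]), 'tcp_rot': array([ 3.14 , -0.   ,  1.469]), 'contact_force': array([3.63 , 3.833, 1.978]), 'moment': array([ 0.557, -0.522,  0.119]), 'grip_width': np.float64(11.839)}
```

>>> {"fn": "arm_command", "kwargs": {
  "gripper": [10, 10, 10, 10, 10],
  "dp": [
    [0, 0, 0],
    [0, 0, 0],
    [0, 0, 0],
    [0, 0, 0],
    [0, 0, 0]
  ],
  "twist": [0.2, 0.2, 0, 0, 0]
}}

```text
time: 29.98
tool_pos: [511.2, -258.6, 60.2]
tcp_rot: [3.14, 0.0, 1.435]
contact_force: [4.1, 3.7, 1.1]
grip_width: 12.2
finger_force: 30.5
```

```bash
python3 -c "
from h import *
o=get_obs();print({k:np.round(o[k],3) for k in('tool_pos','tcp_rot','contact_force','moment','grip_width')})"
```

```text
{'tool_pos': array([ 511.17 , -258.551,   60.203]), 'tcp_rot': array([3.14 , 0.   , 1.435]), 'contact_force': array([4.074, 3.704, 1.085]), 'moment': array([ 0.616, -0.472,  0.553]), 'grip_width': np.float64(12.195)}
```

The moment rises to 0.55 N m at yaw ≈1.47, as expected for the stop. Release straight off, then lift out.

>>> {"fn": "arm_command", "kwargs": {
  "gripper": [16, 24, 30, 30, 30],
  "dp": [
    [0, 0, 0],
    [0, 0, 0],
    [0, 0, 0],
    [0, 0, -0.2],
    [0, 0, -0.8]
  ],
  "twist": [0, 0, 0, 0, 0]
}}

```text
time: 30.6
tool_pos: [509.7, -258.5, 84.2]
tcp_rot: [-3.139, -0.001, 1.433]
contact_force: [0.4, -0.0, 0.1]
grip_width: 29.7
finger_force: 0.0
```

>>> {"fn": "arm_command", "kwargs": {
  "gripper": [30, 30, 30, 30, 30],
  "dp": [
    [0, 0, -1],
    [0, 0, -1],
    [0, -0.5, -1],
    [0, -1, -1],
    [0, -1, -1]
  ],
  "twist": [0, 0, 0, 0, 0]
}}

```text
time: 31.22
tool_pos: [447.8, -250.1, 210.7]
tcp_rot: [3.141, 0.0, 1.433]
contact_force: [-0.3, -0.8, -0.6]
grip_width: 30.3
finger_force: 0.0
```

>>> {"fn": "arm_command", "kwargs": {
  "gripper": [30, 30, 30, 30, 30],
  "dp": [
    [0, -1, -0.5],
    [0, -1, 0],
    [0, -1, 0],
    [0, -1, 0],
    [0, 0, 0]
  ],
  "twist": [0, 0, 0, 0, 0]
}}

```text
time: 31.85
tool_pos: [348.5, -236.3, 222.7]
tcp_rot: [3.141, 0.0, 1.431]
contact_force: [0.2, -0.3, -0.2]
grip_width: 30.1
finger_force: 0.0
```

```bash
python3 -c "
from h import *
t=capture('top');s=capture('side')
print('knob',rect(mask(t,(0,150,80),(8,255,255),(405,140,450,180)),'top',80))
print('cart',rect(mask(t,(100,110,50),(125,255,255),(345,120,415,190)),'top',82))
print('cover',rect(mask(t,(26,120,80),(36,255,255),(310,120,480,260)),'top',13))
f=lambda i:cv2.resize(i,(400,400),interpolation=2)
cv2.imwrite('pics/fin.png',np.hstack([f(t[110:230,320:460]),f(s[180:320,320:430])])[...,::-1])"
```

```text
knob (array([ 509.9, -258.3]), array([11. , 38.1]), 1.58, array([427.5, 158.7]))
cart (array([ 518.6, -133.3]), array([104. ,  42.6]), 1.483, array([380.8, 154.1]))
cover (array([441.9,   3.3]), array([111.8,  41.9]), 1.481, array([330.8, 184.4]))
```

View pics/fin.png

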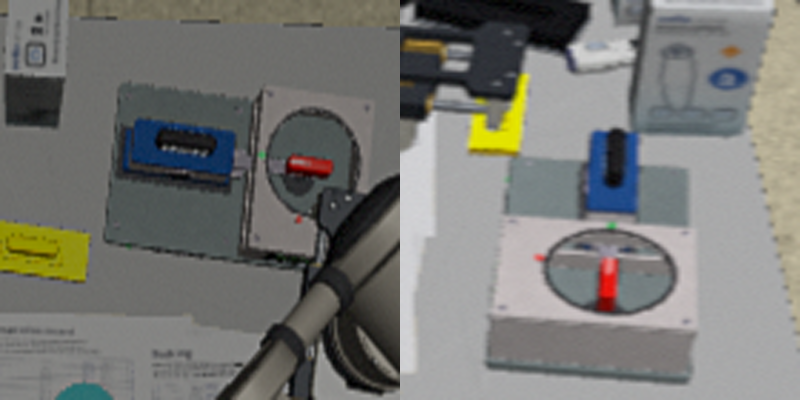

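```bash
python3 -c "
from h import *
for i in ('0',):
    a=cv2.cvtColor(cv2.imread('pics/top0.png'),cv2.COLOR_BGR2RGB)
t=capture('top')
for im in (a,t):
    m=mask(im,(0,150,60),(8,255,255),(410,145,446,172));v,u=np.nonzero(m)
    w=onplane('top',np.c_[u,v],80)[:,:2];w=w-w.mean(0);l=np.linalg.svd(w,full_matrices=False)[2][0];print(len(u),np.arctan2(l[1],l[0])%np.pi)
"
```

```text
55 2.6101933266853696
51 1.512707640673206
```

```bash
python3 -c "
from h import *
a=cv2.cvtColor(cv2.imread('pics/top0.png'),cv2.COLOR_BGR2RGB)
t=capture('top')
for im in (a,t):
    x0,y0,x1,y1=(412,145,442,175)
    g=im[y0:y1,x0:x1].astype(float);W=np.clip(g[...,0]-np.maximum(g[...,1],g[...,2])-25,0,110)
    n,l,st,_=cv2.connectedComponentsWithStats((W>0).astype(np.uint8));k=1+np.argmax(st[1:,4]);W*=l==k
    v,u=np.nonzero(W);q=W[v,u];w=onplane('top',np.c_[u+x0,v+y0],80)[:,:2];c=np.average(w,axis=0,weights=q)
    C=np.cov((w-c).T,aweights=q);l=np.linalg.eigh(C)[1][:,-1];print(c.round(1),np.arctan2(l[1],l[0])%np.pi)
plan(511.0,-258.6,130,1.475,10)
"
```

```text
[ 511.2 -259.7] 2.612709784239195
[ 509.3 -260.4] 1.5253621108254019
now [ 350.2 -236.8  222.3] 1.433 t 32.05 grip 30.1
[[0.0, 0.65, 0.37], [-0.0, 0.65, 0.37], [-0.0, 0.65, 0.37], [-0.01, 0.65, 0.37], [-0.01, 0.65, 0.37]]
[[-0.01, 0.65, 0.37], [-0.02, 0.65, 0.37], [-0.02, 0.65, 0.37], [-0.02, 0.65, 0.37], [-0.02, 0.65, 0.37]]
twist -0.05
```

The angle reads 1.51–1.53 against 1.475 expected. That could be pixel noise or the knob could be slightly short of the stop, so I'll regrip and press it home again.

>>> {"fn": "arm_command", "kwargs": {
  "gripper": [30, 30, 30, 30, 30],
  "dp": [
    [0, 0.65, 0],
    [0, 0.65, 0],
    [0, 0.65, 0],
    [-0.01, 0.65, 0],
    [-0.01, 0.65, 0]
  ],
  "twist": [-0.1, -0.1, -0.1, -0.1, -0.1]
}}

```text
time: 32.67
tool_pos: [431.4, -246.8, 222.0]
tcp_rot: [-3.141, -0.0, 1.477]
contact_force: [1.0, 0.0, 0.3]
grip_width: 29.8
finger_force: 0.0
```

>>> {"fn": "arm_command", "kwargs": {
  "gripper": [30, 30, 30, 30, 30],
  "dp": [
    [0, 0.65, 0.6],
    [-0.02, 0.65, 0.7],
    [-0.02, 0.65, 0.8],
    [-0.02, 0.65, 0.9],
    [-0.02, 0.65, 0.9]
  ],
  "twist": [-0.1, -0.1, -0.1, 0, 0]
}}

```text
time: 33.3
tool_pos: [512.3, -255.1, 123.6]
tcp_rot: [3.142, -0.0, 1.503]
contact_force: [0.0, 0.1, -0.3]
grip_width: 30.0
finger_force: 0.0
```

```bash
python3 -c "
from h import *
plan(511.0,-258.6,60,1.50,5)"
```

```text
now [ 512.3 -255.1  123.6] 1.503 t 33.3 grip 30.0
[[-0.03, -0.01, 0.51], [-0.03, -0.01, 0.51], [-0.03, -0.01, 0.51], [-0.03, -0.01, 0.51], [-0.03, -0.01, 0.51]]
twist 0.01
```

>>> {"fn": "arm_command", "kwargs": {
  "gripper": [30, 30, 30, 30, 30],
  "dp": [
    [-0.14, -0.05, 0.4],
    [0, 0, 0.5],
    [0, 0, 0.55],
    [0, 0, 0.55],
    [0, 0, 0.55]
  ],
  "twist": [0, 0, 0, 0, 0]
}}

```text
time: 33.92
tool_pos: [509.4, -258.6, 60.3]
tcp_rot: [3.141, 0.0, 1.502]
contact_force: [0.3, 0.3, -0.0]
grip_width: 29.6
finger_force: 0.0
```

>>> {"fn": "arm_command", "kwargs": {
  "gripper": [24, 18, 12, 10, 10],
  "dp": [
    [0, 0, 0],
    [0, 0, 0],
    [0, 0, 0],
    [0, 0, 0],
    [0, 0, 0]
  ],
  "twist": [0, 0, 0, 0, 0]
}}

```text
time: 34.55
tool_pos: [511.1, -258.9, 61.6]
tcp_rot: [3.138, 0.001, 1.502]
contact_force: [5.5, -0.3, -3.7]
grip_width: 11.5
finger_force: 29.9
```

>>> {"fn": "arm_command", "kwargs": {
  "gripper": [10, 10, 10, 10, 10],
  "dp": [
    [0, 0, 0],
    [0, 0, 0],
    [0, 0, 0],
    [0, 0, 0],
    [0, 0, 0]
  ],
  "twist": [0.3, 0.3, 0.2, 0.2, 0]
}}

```text
time: 35.17
tool_pos: [511.1, -258.6, 61.6]
tcp_rot: [3.138, 0.001, 1.417]
contact_force: [5.6, 0.6, -2.3]
grip_width: 12.1
finger_force: 31.1
```

```bash
python3 -c "
from h import *
o=get_obs();print({k:np.round(o[k],3) for k in('tool_pos','tcp_rot','contact_force','moment','grip_width')})"
```

```text
{'tool_pos': array([ 511.101, -258.627,   61.567]), 'tcp_rot': array([3.138e+00, 1.000e-03, 1.417e+00]), 'contact_force': array([ 5.637,  0.57 , -2.258]), 'moment': array([ 0.114, -0.796,  0.718]), 'grip_width': np.float64(12.128)}
```

Moment 0.72 N m, firmly at the stop. Release and retreat.

>>> {"fn": "arm_command", "kwargs": {
  "gripper": [16, 24, 30, 30, 30],
  "dp": [
    [0, 0, 0],
    [0, 0, 0],
    [0, 0, 0],
    [0, 0, -0.2],
    [0, 0, -0.8]
  ],
  "twist": [0, 0, 0, 0, 0]
}}

```text
time: 35.8
tool_pos: [508.7, -258.2, 85.5]
tcp_rot: [-3.139, -0.001, 1.415]
contact_force: [0.2, -0.2, 0.4]
grip_width: 29.8
finger_force: 0.0
```

>>> {"fn": "arm_command", "kwargs": {
  "gripper": [30, 30, 30, 30, 30],
  "dp": [
    [0, 0, -1],
    [0, 0, -1],
    [0, -0.5, -1],
    [0, -1, -1],
    [0, -1, -1]
  ],
  "twist": [0, 0, 0, 0, 0]
}}

```text
time: 36.42
tool_pos: [446.9, -248.7, 212.0]
tcp_rot: [3.141, 0.0, 1.415]
contact_force: [0.1, 0.1, 1.0]
grip_width: 30.4
finger_force: 0.0
```

>>> {"fn": "arm_command", "kwargs": {
  "gripper": [30, 30, 30, 30, 30],
  "dp": [
    [-1, -1, -0.5],
    [-1, -1, 0],
    [-1, -1, 0],
    [-1, -1, 0],
    [0, 0, 0]
  ],
  "twist": [0, 0, 0, 0, 0]
}}

```text
time: 37.05
tool_pos: [332.0, -333.3, 223.9]
tcp_rot: [3.141, 0.001, 1.412]
contact_force: [0.7, -0.0, 0.5]
grip_width: 30.0
finger_force: 0.0
```

```bash
python3 -c "
from h import *
t=capture('top');s=capture('side')
m=mask(t,(0,150,60),(8,255,255),(410,145,446,172));v,u=np.nonzero(m)
w=onplane('top',np.c_[u,v],80)[:,:2];w=w-w.mean(0);l=np.linalg.svd(w,full_matrices=False)[2][0];print(len(u),np.arctan2(l[1],l[0])%np.pi)
f=lambda i:cv2.resize(i,None,fx=6,fy=6,interpolation=2)
a=f(t[125:195,350:460]);b=f(s[215:315,335:415])[:600]
o=np.zeros((600,800,3),np.uint8);o[:420,:660]=a;print(b.shape);o[300:600,560:800]=cv2.resize(b,(240,300));cv2.imwrite('pics/fin2.png',o[...,::-1])"
```

```text
51 1.512707640673206
(600, 480, 3)
```

View pics/fin2.png

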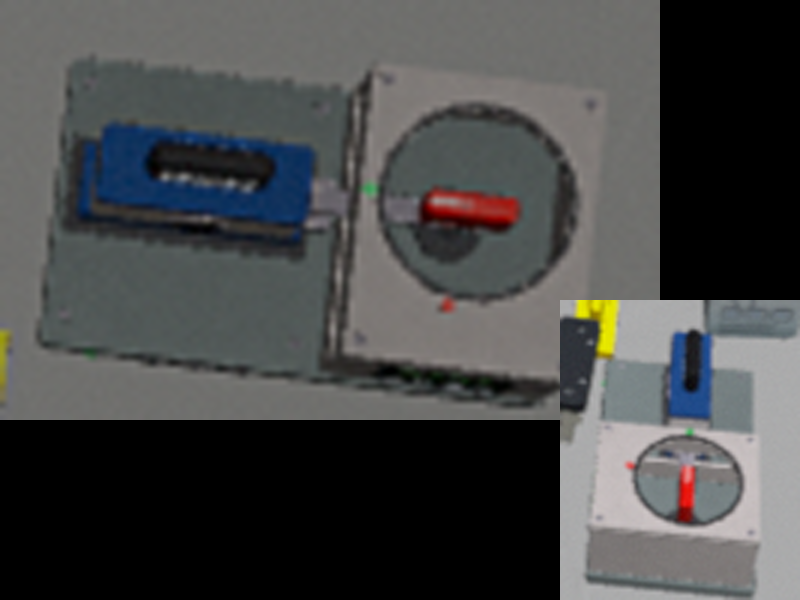

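The picture shows the knob bar (470,208) and the steel arm (400,210) pointing at the green dot (370,188). The arm lies over the foot (325,200). The blue cartridge is seated at (205,172), its target towards the front. The knob angle is the same as before the second press, so it was already at the stop. Everything is in place.

```bash
python3 -c "
from plant import *
print(close_job())"
```

```text
the job is handed in; nothing more can be done
None
```

The job is handed in at about 37 s: the cover stands upright beside the dock, the blue cartridge is fully home with its target to the front, and the knob is turned to its stop with the catch arm over the foot.

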